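Blow the dust off a carving and pull the safety key

TASK

Blow the dust off the little stone carving: squeeze the trigger of the clamped air duster fully home between the fingers, with one finger on the trigger and the other on the rubber pad on the back of the handle, keep it squeezed for a good second, then let it spring back. After that, pull the safety key out of the switch box and leave it in the steel tray. Do not shift or knock over the carving or the bottle, hammer and whetstone on the bench.

Things in the scene. Friction and masses are not known exactly. Their poses are not given: they have to be found in the camera images.
- duster: Grey pistol-grip air duster clamped upside down in a fixed stand: handle up, nozzle level. Origin on the bench under the foot of the handle; z up, x the nozzle's direction. Barrel 44 mm diameter, axis 80 mm up, x = -12 to 73 mm, then a thin nozzle to 118 mm. Stand foot x = -10 to 100 mm, 110 mm wide, 12 mm thick; nothing stands under the handle.
- grip: The duster's fixed handle, raked 34 degrees back from vertical, away from the nozzle. Origin on its centre line, 90 mm above the duster's origin; z runs up along the handle, x square to it towards the trigger (forward and up), y sideways. Bar from z = -5 to 103 mm, 24 mm thick in x (-12 to 12 mm), 28 mm wide in y.
- palm_pad: Fixed black rubber pad on the back of the handle, 24 mm wide in y; it stands 5 mm proud (outer face at grip x = -17 mm) and covers grip z = 40 to 85 mm, so fingers must be roughly in line with the handle to press on it. Origin on the handle's centre line at grip z = 62.5 mm, axes as the grip's.
- squeeze_point (a point): Good place for the middle between the finger pads, with the fingers pointing down along the handle (grip -z) and closing along grip x: grip x = 6 mm, z = 72 mm; axes as the grip's. Handle and trigger together measure 42 mm here with the trigger fully squeezed, about 55 mm at rest (59 mm at the trigger's tip).
- trigger (a joint): Sprung black lever trigger on the front of the handle: hinged at grip x = 21 mm, z = 15 mm, about the handle's sideways axis; 80 mm long, 20 mm wide, 8 mm thick. 0 = at rest, leaning 0.22 rad away from the handle; 0.22 rad = fully squeezed, parallel to the handle. Needs 4 to 10 N near its free end.
- trigger_tip (a point): Centre of the trigger's free upper end (at rest: grip x = 38 mm, z = 93 mm), moves with the trigger.
- switch_box: Fixed grey switch box, 90 (x) by 110 (y) by 60 mm high, origin under its centre, with a 20 mm square socket in the middle of its top for the key.
- key: Loose black safety key, 60 g, upright in the box's socket, pulled straight up. Origin at the underside of its 30 x 30 x 4 mm collar, which rests on the box; z points out. Above the collar a flat grip 14 mm thick in x, 40 mm wide in y, z = 4 to 34 mm; below, a steel shank to z = -32 mm. A sprung detent holds it with some newtons; free after 35 mm.
- tray: Fixed open steel tray, 180 (x) by 160 (y) mm, 35 mm high, walls and floor 5 mm, origin under its centre.
- carving: Grey stone seated figure with a disc behind its head, 80 x 60 mm foot, 125 mm high, standing loose in front of the nozzle; origin under its centre.
- whetstone: Grey sharpening stone, 150 x 50 x 28 mm, loose on the bench; origin under its centre.
- bottle: Whitish plastic bottle with a white cap, 72 mm diameter, 190 mm high, standing on the bench; origin under its centre.
- hammer: Hammer with wooden handle lying on the bench, about 280 mm long along its x, head to +x; origin near its middle.
Not all that is in view belongs to the job. Of the things that look like the duster, take the one that is farthest from the robot's base at the start.

How it is judged:
By the outcome, as a careful person would: the job done as asked, in the order asked, and still so for the second after the job is handed in, with the robot touching nothing.
It also fails if it takes over 61 s, if anything falls off the work surface, if the arm or the gripper's body presses on something with over 40 N, if the wrist force passes 120 N, or if a joint passes its speed limit or range.

ROBOT

A 7-joint arm with a two-finger parallel gripper is mounted at the origin on the work surface. World frame = base frame: x ahead of the robot, y to its left, z up, the work surface at z = 0. Lengths are in m, angles in degrees, forces in N, time in s.
With the tool pointing down it reaches from about 0.425 to 0.875 m from the base axis. Payload 8.4 kg.
Tool frame: the origin (TCP) lies midway between the tips of the shut fingers; the grasp point (between the pads) lies 19 mm behind it (r.pinch_z is the distance from the TCP to the grasp point, in m); z points along the fingers, y is the line along which they close (so a half turn about z gives the same grasp; the last joint's range is limited). The gripper opens to 85 mm and grips with 20 to 120 N. Pads are 22 mm wide; open, the fingers measure 114 mm over their backs; the gripper's body (76 mm by 85 mm) begins 54 mm behind the grasp point. The pads swing forward as they close: fully open they stand 13 mm farther back than shut.
Start: joints at [57.915, 19.091, 2.286, 83.961, -0.768, 76.965, -3.352], TCP at [0.289, -0.582, 0.199] pointing down, gripper open.
Joint ranges: [-147.57, 147.57], [-21.85, 119.76], [-74.77, 79.35], [14.55, 137.4], [-85.83, 265.84], [4.83, 119.75], [-152.11, 152.11]. Speed limits (degrees/s): [127.2, 127.2, 159.86, 159.86, 180, 180, 180].

INTERFACE

Orientations are given as a 3x3 rotation matrix whose columns are the frame's x, y, z axes.
In Python, from workcell import r, cams, order gives the robot as it stands. The module is installed in compiled form; this text tells all that it offers.
- The arm moves only by the tool apply_moves, never from a script. Its argument "plan" is a list that holds one entry, the list of rows, each a list of 6 numbers: the shift along the tool's x, y, z in units of 10 cm (1.0 is 10 cm), then the turn, a rotation vector about the tool's x, y, z in units of 2 pi rad (1.0 is 2 pi rad). In form: [[[tx, ty, tz, wx, wy, wz], ...]]. A call has 1 to 12 rows; each row is the pose to reach, as a shift and turn from the pose commanded when the call began, along the tool's axes at that moment, turning the shorter way round; what a row does not reach only later rows make up. A row lasts 1/8 s, in which the tool goes at most 62.5 mm and 10.7 degrees, less where a joint would pass 70% of its speed; a pose out of reach is approached as far as the arm can. A call with a number of a shift or a turn outside -1 to 1 is refused whole. A call with a gripper value outside its range is refused whole. "hand" is the opening, from -1 (shut) to 1 (fully open), set as the call begins (left out, the last holds). The fingers move at their own pace and stop on an object; the grip force is fixed at half the most. Time passes only in rows, so rows that repeat a pose let the fingers close. It gives the time, the measured TCP pose, the force, the opening and the grip force at its end, in the units of the state.
- r.read_state(): the state, without advancing time (a new reading comes with each control period).
- cams.grab_frame(name): name is "side" or "top" or "wrist"; returns the picture (420x560x3 uint8, blue, green, red); there is no depth.
- cams.camera_model(name): a dict with "camera_matrix" (3x3 intrinsics, pixels), "world_from_camera" (4x4, takes a point from camera to world coordinates). Camera axes: x right, y up, looking along -z (the intrinsics and any distortion apply to the point x, -y, -z); pixel columns grow to the right and rows downward; lengths in m; the calibration is good to about 2 mm. The wrist camera is an equidistant fisheye: a pixel r from the principal point sees the ray r / f radians off the axis. A picture is of the moment at which its call begins: read the wrist's pose just before it. camera_model takes no time and is no camera call; for the wrist camera it gives the pose at the moment of the call.
- order.finish_job(): hands the job in; it is judged then, once.
The state is a dict: "clock": time; "joint_positions": joint angles; "joint_velocities": joint speeds; "joint_efforts": joint torques, N m; "tcp_pos": TCP position; "eef_rot": TCP orientation; "wrist_force": force on the tool from outside, world axes, zero at the start; "moment": the same for the moment, N m; "grip_width": finger opening in m; "grasp_force": force on a finger pad.
Only numpy, scipy, OpenCV 4.12 (cv2) and the standard library are available. Lean on these libraries where they do the work, as an engineer would, in place of code of your own. Each camera call takes 0.05 s, during which the arm holds its last target. There are 200 camera calls.

## Working session

There is one attempt and no reset: what is moved stays moved. The work goes in short steps, Python scripts to look and compute and a tool call to move; the robot and the scene stay as the last step left them, time stands still between calls to the robot, and variables do not carry over. Pictures are saved under pics/ and viewed, at most 10 in all, crops included, and the job is handed in when it is done.

Besides the shell and the picture viewer there is one more tool, called after "Emit:" as name(argument=value, ...), one argument or row to a line, values as JSON. apply_moves: Moves the arm, as the interface text tells. Its arguments: {"type":"object","properties":{"plan":{"type":"array"},"hand":{"type":"number"}},"required":["plan"]}

```bash
mkdir -p pics; python3 - <<'E'
from workcell import r,cams,order
import cv2,numpy as np
np.set_printoptions(precision=4,suppress=True)
s=r.read_state();print(s['clock'],s['tcp_pos'],s['eef_rot'],s['grip_width'],r.pinch_z)
for n in('side','top','wrist'):
    m=cams.camera_model(n);print(n,m)
    cv2.imwrite(f'pics/{n}0.png',cams.grab_frame(n))
E
```

```text
0.0 [ 0.2888 -0.5818  0.1984] [[ 0.8957  0.4446 -0.0008]
 [ 0.4446 -0.8957  0.0014]
 [-0.0001 -0.0016 -1.    ]] 0.08522779203158609 0.0187
side {'camera_matrix': array([[380.2271,   0.    , 282.6245],
       [  0.    , 380.2271, 209.4083],
       [  0.    ,   0.    ,   1.    ]]), 'world_from_camera': array([[-0.9322,  0.2755, -0.2346,  0.2293],
       [-0.3617, -0.7249,  0.5862,  0.7101],
       [-0.0085,  0.6314,  0.7754,  0.9749],
       [ 0.    ,  0.    ,  0.    ,  1.    ]])}
top {'camera_matrix': array([[413.101 ,   0.    , 279.7089],
       [  0.    , 413.101 , 206.2298],
       [  0.    ,   0.    ,   1.    ]]), 'world_from_camera': array([[ 0.0107,  0.9948, -0.1012,  0.3578],
       [-0.9999,  0.0117,  0.0095,  0.0787],
       [ 0.0106,  0.1011,  0.9948,  1.2294],
       [ 0.    ,  0.    ,  0.    ,  1.    ]])}
wrist {'camera_matrix': array([[325.1923,   0.    , 280.6986],
       [  0.    , 325.1923, 210.7987],
       [  0.    ,   0.    ,   1.    ]]), 'world_from_camera': array([[ 0.4441,  0.8475,  0.2908,  0.3634],
       [-0.896 ,  0.4205,  0.1427, -0.5449],
       [-0.0013, -0.324 ,  0.9461,  0.3737],
       [ 0.    ,  0.    ,  0.    ,  1.    ]])}
```

View pics/side0.png

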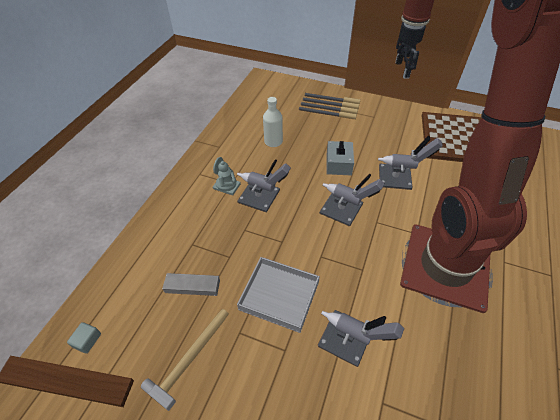

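View pics/top0.png

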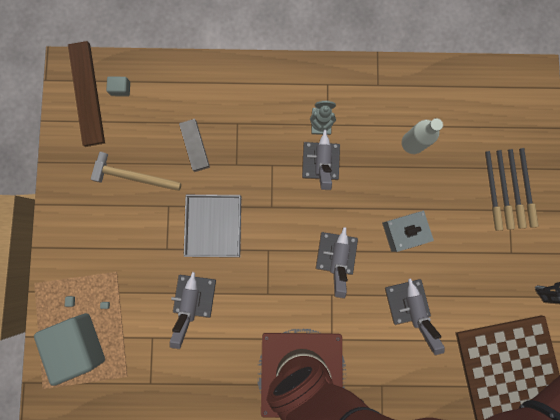

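The lookalikes, by pixel in the top view, are the dusters at (323,160), (338,255), (193,297) and (411,300). The base is near (300,375), so the one at (323,160) is farthest from it. It is also the one whose nozzle points at the carving at (323,115). I'll confirm it in an enlarged crop.

```bash
python3 - <<'E'
import cv2,numpy as np
t=cv2.imread('pics/top0.png');s=cv2.imread('pics/side0.png')
def c(im,x,y):return cv2.resize(im[y:y+75,x:x+100],(400,300),interpolation=cv2.INTER_CUBIC)
m=np.vstack([np.hstack([c(t,275,122),c(s,210,145)]),np.hstack([c(t,360,195),c(s,290,120)])])
cv2.imwrite('pics/m1.png',m)
E
```

```text
(no output)
```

View pics/m1.png

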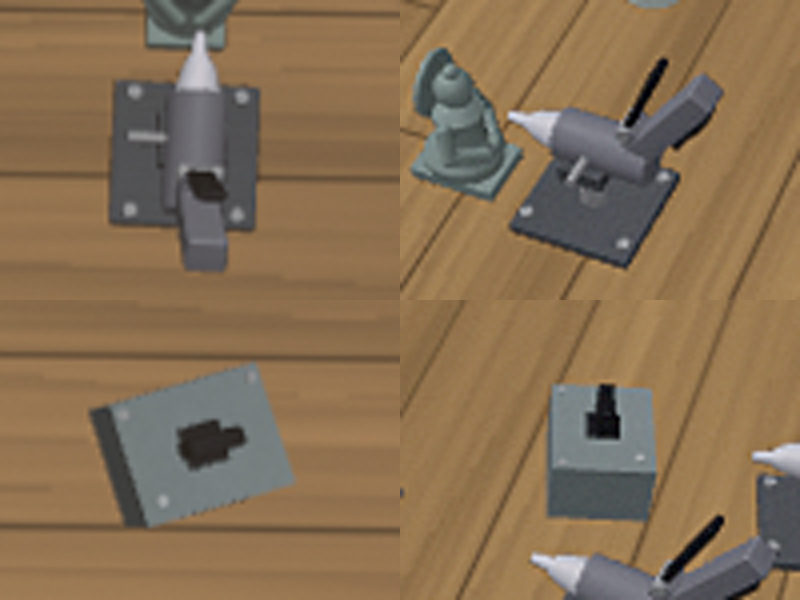

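The crop confirms it. The duster at (323,160) points at the carving and has the trigger on its front and the pad on its back. The plate, nozzle and box corners are clear enough to measure.

```bash
cat > h.py <<'E'
import numpy as np
from workcell import r,cams
np.set_printoptions(precision=4,suppress=True)
def ray(n,p):
    m=cams.camera_model(n);K=m['camera_matrix'];T=m['world_from_camera']
    d=np.linalg.inv(K)@[p[0],p[1],1];return T[:3,3],T[:3,:3]@(d*[1,-1,-1])
def plane(n,p,z):
    o,d=ray(n,p);return o+d*(z-o[2])/d[2]
def tri(p,q):
    A=[];b=[]
    for n,x in(('top',p),('side',q)):
        o,d=ray(n,x);d=d/np.linalg.norm(d);P=np.eye(3)-np.outer(d,d);A.append(P);b.append(P@o)
    return np.linalg.lstsq(np.vstack(A),np.hstack(b),rcond=None)[0]
E
python3 - <<'E'
from h import *
f=lambda u,v,ox,oy:((u+.5)/4-.5+ox,(v+.5)/4-.5+oy)
def show(name,P):
    P=np.array(P);print(name,P[:,:2].tolist() and P.round(4).tolist())
T=[f(u,v,275,122) for u,v in((115,80),(260,88),(255,228),(110,222))]
C=np.array([plane('top',p,.012) for p in T]);print('plate top',C,C.mean(0),np.degrees(np.arctan2(*(C[0]+C[1]-C[2]-C[3])[[1,0]])))
S=[f(u,v,210,145) for u,v in((111,228),(228,267),(279,177))]
print('plate side',np.array([plane('side',p,.012) for p in S]))
tip=tri(f(199,33,275,122),f(110,118,210,145));print('nozzle',tip, plane('top',f(199,33,275,122),.08),plane('side',f(110,118,210,145),.08))
T=[f(u,v,360,195) for u,v in((107,105),(260,63),(294,182),(147,227))]
B=np.array([plane('top',p,.06) for p in T]);print('box',B.mean(0),B)
S=[f(u,v,290,120) for u,v in((151,84),(251,89),(256,168),(149,158))]
B=np.array([plane('side',p,.06) for p in S]);print('box side',B.mean(0),B)
for n,p,z in(('top',(213,226),.035),('side',(280,293),.02),('top',(323,115),.06),('top',(435,125),.19),('side',(272,101),.19)):print(n,p,plane(n,p,z))
print('trig tip',tri(f(205,178,275,122),f(265,60,210,145)),'handle end', tri(f(203,240,275,122),f(300,90,210,145)))
E
```

```text
plate top [[ 0.6781 -0.0021  0.012 ]
 [ 0.6734 -0.1114  0.012 ]
 [ 0.5666 -0.1073  0.012 ]
 [ 0.5698  0.0011  0.012 ]] [ 0.622  -0.0549  0.012 ] -1.9634162180333663
plate side [[ 0.6734  0.0045  0.012 ]
 [ 0.5663  0.0083  0.012 ]
 [ 0.5637 -0.0982  0.012 ]]
nozzle [ 0.6972 -0.0581  0.0737] [ 0.6953 -0.0574  0.08  ] [ 0.694  -0.0528  0.08  ]
box [ 0.4116 -0.3034  0.06  ] [[ 0.4385 -0.2362  0.06  ]
 [ 0.4698 -0.3461  0.06  ]
 [ 0.3854 -0.3681  0.06  ]
 [ 0.3526 -0.2631  0.06  ]]
box side [ 0.4132 -0.3044  0.06  ] [[ 0.4707 -0.3398  0.06  ]
 [ 0.3842 -0.3651  0.06  ]
 [ 0.3541 -0.2667  0.06  ]
 [ 0.4439 -0.2461  0.06  ]]
top (213, 226) [0.4197 0.2593 0.035 ]
side (280, 293) [0.4178 0.2668 0.02  ]
top (323, 115) [ 0.7455 -0.0557  0.06  ]
top (435, 125) [ 0.6799 -0.3314  0.19  ]
side (272, 101) [ 0.6766 -0.3222  0.19  ]
trig tip [ 0.56   -0.0491  0.195 ] handle end [ 0.5279 -0.0495  0.1735]
```

```bash
cat >> h.py <<'E'
from scipy.spatial.transform import Rotation as Ro
yaw=np.radians(-2);O=np.array([.576,-.051,0])
D=Ro.from_euler('z',yaw).as_matrix()
a=np.radians(34);c,s_=np.cos(a),np.sin(a)
G=D@np.array([[c,0,-s_],[0,1,0],[s_,0,c]])   # grip axes in columns
GO=O+[0,0,.09]
RS=np.column_stack([G[:,1],G[:,0],-G[:,2]])   # tool: y=grip x, z=-grip z
def grip_tcp(x,z,y=0):return GO+G@np.array([x,y,z-.0187])
def delta(p,R):
    st=r.read_state();R0=np.array(st['eef_rot'])
    print('t',st['clock'],'d',np.round(R0.T@(np.array(p)-st['tcp_pos'])*10,3),'w',np.round(Ro.from_matrix(R0.T@R).as_rotvec()/2/np.pi,4),'F',st['wrist_force'],st['grip_width'],st['grasp_force'],'q',np.array(st['joint_positions']))
E
python3 - <<'E'
from h import *
print(RS,grip_tcp(.005,.19),grip_tcp(.005,.07))
delta(grip_tcp(.009,.19),RS)
E
```

```text
[[ 0.0349  0.8285  0.5589]
 [ 0.9994 -0.0289 -0.0195]
 [ 0.      0.5592 -0.829 ]] [ 0.4844 -0.0478  0.2348] [ 0.5515 -0.0501  0.1353]
t 0.15 d [ 4.156 -3.899 -0.38 ] w [-0.0853  0.0506 -0.1659] F [0.0596 0.2033 1.1503] 0.08585563516376196 0.0 q [57.9156 19.1249  2.2852 83.9983 -0.7681 76.9667 -3.3509]
```

Emit:
apply_moves(
  plan=[
    [[0,0,-0.6,0,0,0],[0.3,-0.3,-1,0,0,0],[0.7,-0.7,-1,0,0,0],[1,-1,-1,0,0,0],[1,-1,-1,0,0,0]],
  ],
  hand=1,
)

```text
clock: 0.78
tcp_pos: [0.3362, -0.4451, 0.2999]
eef_rot: [[0.893, 0.449, 0.001], [0.449, -0.893, 0.0], [0.001, 0.0, -1.0]]
wrist_force: [0.5, -0.8, 0.9]
grip_width: 0.0852
grasp_force: 0.0
```

Emit:
apply_moves(
  plan=[
    [[0.4,-0.4,0,0,0,0],[0.8,-0.8,0,0,0,0],[1,-1,0,0,0,0],[1,-1,0,0,0,0]],
  ],
)

```text
clock: 1.27
tcp_pos: [0.38, -0.3128, 0.2995]
eef_rot: [[0.894, 0.447, 0.0], [0.447, -0.894, -0.0], [0.0, 0.0, -1.0]]
wrist_force: [-0.7, -0.7, 0.1]
grip_width: 0.0858
grasp_force: 0.0
```

Emit:
apply_moves(
  plan=[
    [[0.4,-0.4,0,0,0,0],[0.8,-0.8,0,0,0,0],[1,-1,0,0,0,0],[1,-1,0,0,0,0]],
  ],
)

```text
clock: 1.78
tcp_pos: [0.4249, -0.1796, 0.2993]
eef_rot: [[0.895, 0.446, 0.0], [0.446, -0.895, 0.0], [0.0, -0.0, -1.0]]
wrist_force: [-0.5, -1.2, 0.6]
grip_width: 0.0853
grasp_force: 0.0
```

```bash
python3 - <<'E'
from h import *
delta(grip_tcp(.009,.22),RS);print(r.read_state()['tcp_pos'])
E
```

```text
t 1.775 d [ 1.003 -0.978  0.374] w [-0.0851  0.0506 -0.1656] F [-0.4816 -1.2141  0.5531] 0.08528015768624392 0.0 q [ 35.6973  -4.3564 -17.0016  98.5963  -1.2852  85.5686 -44.6474]
[ 0.4249 -0.1796  0.2993]
```

Emit:
apply_moves(
  plan=[
    [[0.15,-0.15,-0.3,-0.012,0.007,-0.024],[0.3,-0.3,-0.3,-0.024,0.014,-0.047],[0.45,-0.45,-0.2,-0.036,0.022,-0.07],[0.6,-0.6,-0.1,-0.048,0.029,-0.094],[0.8,-0.8,0,-0.06,0.036,-0.118],[0.9,-0.9,0.1,-0.073,0.043,-0.142],[1,-0.98,0.2,-0.085,0.051,-0.166],[1,-0.98,0.3,-0.085,0.051,-0.166],[1,-0.98,0.37,-0.085,0.051,-0.166],[1,-0.98,0.37,-0.085,0.051,-0.166]],
  ],
)

```text
clock: 3.02
tcp_pos: [0.4928, -0.0394, 0.1984]
eef_rot: [[0.039, 0.873, 0.487], [0.999, -0.019, -0.046], [-0.031, 0.488, -0.872]]
wrist_force: [0.7, 3.4, -0.5]
grip_width: 0.0855
grasp_force: 0.0
```

```bash
python3 - <<'E'
from h import *
import cv2
delta(grip_tcp(.009,.22),RS)
m=cams.camera_model('wrist')
cv2.imwrite('pics/w1.png',cams.grab_frame('wrist'))
T=m['world_from_camera'];K=m['camera_matrix'];print(T)
def proj(p):
    q=T[:3,:3].T@(p-T[:3,3]);q=q*[1,-1,-1];th=np.arctan2(np.hypot(q[0],q[1]),q[2]);u=q[:2]/np.hypot(q[0],q[1])*th*K[0,0];return u+K[:2,2]
for x,z in((-.012,.103),(.012,.103)):
  for y in(-.014,.014):print(proj(GO+G@[x,y,z]))
print('nozzle',proj(O+D@[.118,0,.08]))
E
```

```text
t 3.025 d [-0.108  0.121 -0.657] w [-0.0133  0.0046  0.0021] F [ 0.7153  3.4465 -0.5304] 0.08546023836669962 0.0 q [ 25.1047 -21.7807 -22.728  128.9423  -9.5715  42.2335   5.3723]
[[ 0.8724  0.1952 -0.4481  0.4106]
 [-0.0191  0.9297  0.3679  0.0522]
 [ 0.4884 -0.3124  0.8148  0.3487]
 [ 0.      0.      0.      1.    ]]
[279.6957 254.5473]
[280.1099 218.4979]
[313.0577 256.0516]
[315.165  219.9318]
nozzle [377.0344 178.5455]
```

View pics/w1.png

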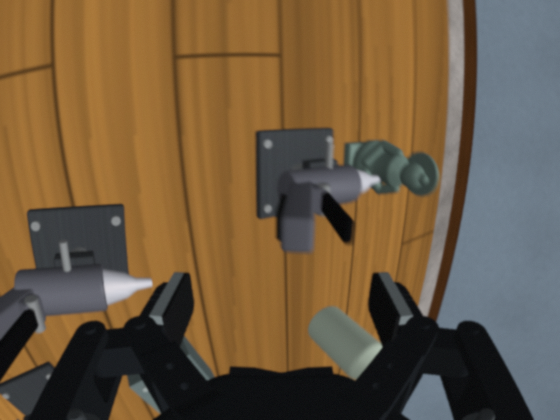

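The wrist view shows the chosen duster's handle end at about (297,250) and its nozzle tip at (379,180). My projection puts them at about (297,255) and (377,179), so the pose estimate is good to 2–3 mm. The arm is at joint 2's limit, so I'll check how far along the handle the fingers are now.

```bash
sed -i 's/-.051,0/-.0495,0/' h.py; python3 - <<'E'
from h import *
s=r.read_state();R=np.array(s['eef_rot']);print('tcp in grip',G.T@(np.array(s['tcp_pos'])-GO))
for g in((.009,.15,0),(.009,.07,0),(.009,.09,.07),(.009,.07,.07)):print(g);delta(grip_tcp(*g),RS)
E
```

```text
tcp in grip [-0.0211  0.0131  0.1302]
(0.009, 0.15, 0)
t 3.075 d [-0.141  0.295 -0.036] w [-0.0158  0.0044  0.0051] F [-4.3205  2.6371 -9.0083] 0.08551657141027187 0.0 q [ 25.9859 -21.6988 -24.4657 129.8407  -9.8876  41.9487   5.8766]
(0.009, 0.07, 0)
t 3.075 d [-0.121  0.374  0.759] w [-0.0158  0.0044  0.0051] F [-4.3205  2.6371 -9.0083] 0.08551657141027187 0.0 q [ 25.9859 -21.6988 -24.4657 129.8407  -9.8876  41.9487   5.8766]
(0.009, 0.09, 0.07)
t 3.075 d [0.573 0.376 0.54 ] w [-0.0158  0.0044  0.0051] F [-4.3205  2.6371 -9.0083] 0.08551657141027187 0.0 q [ 25.9859 -21.6988 -24.4657 129.8407  -9.8876  41.9487   5.8766]
(0.009, 0.07, 0.07)
t 3.075 d [0.579 0.396 0.739] w [-0.0158  0.0044  0.0051] F [-4.3205  2.6371 -9.0083] 0.08551657141027187 0.0 q [ 25.9859 -21.6988 -24.4657 129.8407  -9.8876  41.9487   5.8766]
```

Emit:
apply_moves(
  plan=[
    [[-0.1,0.2,-0.04,-0.01,0.003,0.003],[-0.14,0.3,-0.04,-0.016,0.004,0.005],[-0.14,0.3,-0.04,-0.016,0.004,0.005],[-0.14,0.3,-0.04,-0.016,0.004,0.005]],
  ],
)

```text
clock: 3.58
tcp_pos: [0.5157, -0.0505, 0.2114]
eef_rot: [[0.049, 0.825, 0.562], [0.999, -0.041, -0.026], [0.002, 0.563, -0.827]]
wrist_force: [0.3, 0.6, -0.9]
grip_width: 0.0859
grasp_force: 0.0
```

```bash
python3 - <<'E'
from h import *
s=r.read_state();print('tcp in grip',G.T@(np.array(s['tcp_pos'])-GO))
for g in((.009,.13,0),(.007,.07,0)):delta(grip_tcp(*g),RS)
E
```

```text
tcp in grip [ 0.0179 -0.0031  0.1343]
t 3.575 d [ 0.031 -0.091  0.23 ] w [ 0.0007  0.0011 -0.002 ] F [ 0.313   0.5586 -0.9141] 0.08586469612153692 0.0 q [ 14.8086 -21.7644 -12.0836 130.3398  -6.9809  36.8352   3.6608]
t 3.575 d [ 0.035 -0.113  0.83 ] w [ 0.0007  0.0011 -0.002 ] F [ 0.313   0.5586 -0.9141] 0.08586469612153692 0.0 q [ 14.8086 -21.7644 -12.0836 130.3398  -6.9809  36.8352   3.6608]
```

Emit:
apply_moves(
  plan=[
    [[0.03,-0.09,0.05,0.001,0.001,-0.002],[0.03,-0.09,0.2,0.001,0.001,-0.002],[0.03,-0.09,0.4,0.001,0.001,-0.002],[0.03,-0.09,0.6,0.001,0.001,-0.002],[0.03,-0.09,0.75,0.001,0.001,-0.002],[0.03,-0.11,0.83,0.001,0.001,-0.002],[0.03,-0.11,0.83,0.001,0.001,-0.002],[0.03,-0.11,0.83,0.001,0.001,-0.002]],
  ],
)

```text
clock: 4.58
tcp_pos: [0.5537, -0.0483, 0.1373]
eef_rot: [[0.034, 0.829, 0.559], [0.999, -0.028, -0.019], [-0.0, 0.559, -0.829]]
wrist_force: [0.9, -0.4, -0.3]
grip_width: 0.0855
grasp_force: 0.0
```

```bash
python3 - <<'E'
from h import *
import cv2
s=r.read_state();print('tcp in grip',G.T@(np.array(s['tcp_pos'])-GO))
for g in((.009,.07,0),(.005,.07,0)):delta(grip_tcp(*g),RS)
a=cams.grab_frame('wrist');b=cams.grab_frame('side')[120:240,190:350]
cv2.imwrite('pics/m2.png',np.hstack([a[150:420,130:480],cv2.resize(b,(360,270),interpolation=cv2.INTER_CUBIC)]))
E
```

```text
tcp in grip [0.0079 0.0004 0.0517]
t 4.575 d [-0.004  0.011  0.004] w [-0.     -0.0001  0.0002] F [ 0.9031 -0.4166 -0.2678] 0.08548013027450341 0.0 q [ 15.241  -11.1266 -14.2588 132.1175  -4.4698  24.7255   1.9632]
t 4.575 d [-0.004 -0.029  0.004] w [-0.     -0.0001  0.0002] F [ 0.9031 -0.4166 -0.2678] 0.08548013027450341 0.0 q [ 15.241  -11.1266 -14.2588 132.1175  -4.4698  24.7255   1.9632]
```

View pics/m2.png

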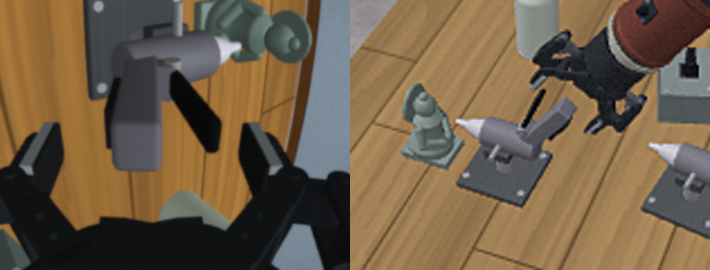

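```bash
python3 - <<'E'
from h import *
st=r.read_state()
def pj(n,p):
    m=cams.camera_model(n);T=m['world_from_camera'];K=m['camera_matrix'];q=T[:3,:3].T@(np.array(p)-T[:3,3])*[1,-1,-1]
    if n=='wrist':
        rr=np.hypot(q[0],q[1]);return q[:2]/rr*np.arctan2(rr,q[2])*K[0,0]+K[:2,2]
    return (K@q/q[2])[:2]
R=np.array(st['eef_rot']);t=np.array(st['tcp_pos'])
for nm,p in(('tcp',t),('tipL',t+R@[0,.05,-.013]),('tipR',t+R@[0,-.05,-.013]),('hend',GO+G@[0,0,.103]),('ttip',GO+G@[.038,0,.093]),('noz',O+D@[.118,0,.08])):
    s=pj('side',p);print(nm,'side',s,'crop',(s-[190,120])*2.25+[350,0],'wristcrop',pj('wrist',p)-[130,150],'top',pj('top',p))
E
```

```text
tcp side [275.7878 173.5137] crop [543.0225 120.4058] wristcrop [150.6425  97.8837] top [323.5375 175.2069]
tipL side [265.1518 161.3587] crop [519.0916  93.0571] wristcrop [237.8511 106.6374] top [325.7121 159.6007]
tipR side [290.3855 181.8105] crop [575.8675 139.0736] wristcrop [ 63.4488 106.7924] top [322.1975 194.0509]
hend side [286.4491 167.7399] crop [567.0104 107.4148] wristcrop [132.786  146.6089] top [324.9353 186.1777]
ttip side [274.9557 161.2202] crop [541.1502  92.7455] wristcrop [211.7751 134.3014] top [326.0403 171.0835]
noz side [237.2697 173.9572] crop [456.3568 121.4038] wristcrop [235.8688  42.1891] top [323.0586 130.3203]
```

```bash
python3 - <<'E'
from h import *
st=r.read_state()
def pj(n,p):
    m=cams.camera_model(n);T=m['world_from_camera'];K=m['camera_matrix'];q=T[:3,:3].T@(np.array(p)-T[:3,3])*[1,-1,-1]
    if n=='wrist':
        rr=np.hypot(q[0],q[1]);return q[:2]/rr*np.arctan2(rr,q[2])*K[0,0]+K[:2,2]
    return (K@q/q[2])[:2]
R=np.array(st['eef_rot']);t=np.array(st['tcp_pos'])
for x in(-.011,.011):
  for y in(.043,.055):
    for d in(0,.013,.02,.03):
      p=t+R@[x,y,-d];print(x,y,d,'side',((pj('side',p)-[190,120])*2.25+[350,0]).round(),'wrist',(pj('wrist',p)-[130,150]).round())
E
python3 - <<'E'
import cv2
i=cv2.imread('pics/m2.png')
import numpy as np
cv2.imwrite('pics/m3.png',np.hstack([cv2.resize(i[50:250,30:330],(450,300)),cv2.resize(i[50:170,500:640],(350,300),interpolation=cv2.INTER_CUBIC)]))
E
```

```text
-0.011 0.043 0 side [522.  95.] wrist [220. 113.]
-0.011 0.043 0.013 side [527.  91.] wrist [224. 124.]
-0.011 0.043 0.02 side [529.  89.] wrist [227. 130.]
-0.011 0.043 0.03 side [533.  85.] wrist [231. 139.]
-0.011 0.055 0 side [515.  90.] wrist [239. 113.]
-0.011 0.055 0.013 side [520.  85.] wrist [244. 123.]
-0.011 0.055 0.02 side [522.  83.] wrist [247. 129.]
-0.011 0.055 0.03 side [526.  80.] wrist [252. 138.]
0.011 0.043 0 side [515. 106.] wrist [223.  80.]
0.011 0.043 0.013 side [520. 102.] wrist [228.  89.]
0.011 0.043 0.02 side [522.  99.] wrist [231.  95.]
0.011 0.043 0.03 side [526.  96.] wrist [235. 103.]
0.011 0.055 0 side [508. 100.] wrist [242.  80.]
0.011 0.055 0.013 side [513.  96.] wrist [248.  89.]
0.011 0.055 0.02 side [515.  94.] wrist [252.  94.]
0.011 0.055 0.03 side [519.  90.] wrist [257. 102.]
```

View pics/m3.png

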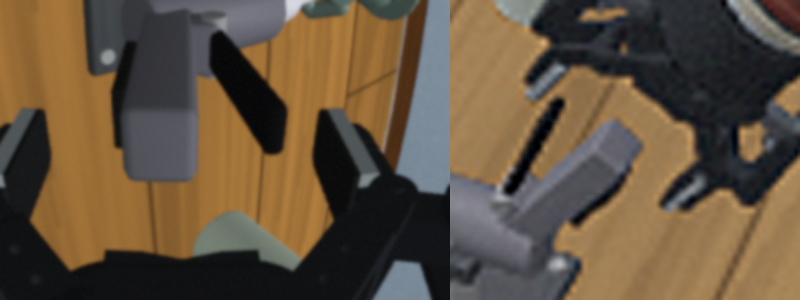

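```bash
python3 - <<'E'
from h import *
st=r.read_state();R=np.array(st['eef_rot']);t=np.array(st['tcp_pos'])
def wray(p):
    m=cams.camera_model('wrist');K=m['camera_matrix'];T=m['world_from_camera'];v=(np.array(p)-K[:2,2])/K[0,0];th=np.hypot(*v);v=v/th
    return T[:3,3],T[:3,:3]@(np.array([v[0]*np.sin(th),v[1]*np.sin(th),np.cos(th)])*[1,-1,-1])
for w,s in(((380,274),(271,159)),((181,275),(296.2,178.7))):
    A=[];b=[]
    for o,d in(wray(w),ray('side',s)):
        d=d/np.linalg.norm(d);P=np.eye(3)-np.outer(d,d);A.append(P);b.append(P@o)
    A=np.vstack(A);b=np.hstack(b);x=np.linalg.lstsq(A,b,rcond=None)[0];print(x,'tool',R.T@(x-t),'resid',np.linalg.norm(A@x-b))
# TCP in camera frame of the wrist
T=cams.camera_model('wrist')['world_from_camera'];print('cam in tool',R.T@(T[:3,3]-t),R.T@T[:3,:3])
E
```

```text
[ 0.5631 -0.0379  0.2048] tool [ 0.0107  0.045  -0.0509] resid 0.00044769701254075955
[ 0.4873 -0.0408  0.147 ] tool [ 0.0052 -0.0501 -0.0452] resid 0.003598191812962371
cam in tool [ 0.0836 -0.     -0.1754] [[-0.0007  0.9458  0.3247]
 [ 1.      0.0009 -0.0004]
 [-0.0007  0.3247 -0.9458]]
```

The grey fingertips sit at crop (532,88) and (589,132), level with the trigger's tip. They are about 34 mm farther back along the handle than the reported TCP implies. Two independent views agree on this, so I'll go down in steps and check by camera.

Emit:
apply_moves(
  plan=[
    [[0,0.01,0.1,0,0,0],[0,0.01,0.2,0,0,0],[0,0.01,0.2,0,0,0],[0,0.01,0.2,0,0,0]],
  ],
)

```text
clock: 5.18
tcp_pos: [0.5657, -0.0486, 0.1205]
eef_rot: [[0.034, 0.829, 0.558], [0.999, -0.028, -0.019], [0.0, 0.558, -0.83]]
wrist_force: [-0.1, -0.5, -0.8]
grip_width: 0.0852
grasp_force: 0.0
```

```bash
python3 - <<'E'
from h import *
import cv2
s=r.read_state();print('tcp in grip',G.T@(np.array(s['tcp_pos'])-GO),s['wrist_force'],s['joint_positions'])
a=cams.grab_frame('wrist');b=cams.grab_frame('side')[135:205,230:350];np.save('w.npy',a)
cv2.imwrite('pics/m4.png',np.hstack([cv2.resize(a[200:400,150:420],(405,300)),cv2.resize(b,(395,230),interpolation=cv2.INTER_CUBIC)[:, :] if 0 else cv2.copyMakeBorder(cv2.resize(b,(390,228),interpolation=cv2.INTER_CUBIC),0,72,0,0,cv2.BORDER_CONSTANT)]))
E
```

```text
tcp in grip [0.0085 0.0005 0.0311] [-0.1339 -0.4658 -0.7932] [ 15.707   -7.9883 -15.068  131.8285  -2.9075  21.9754   0.5748]
```

View pics/m4.png

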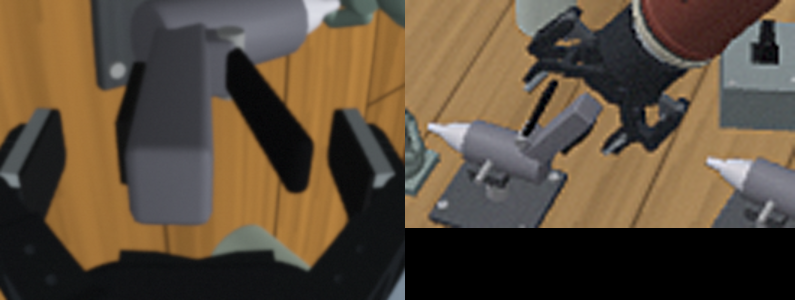

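Emit:
apply_moves(
  plan=[
    [[0,0,0.06,0,0,0],[0,-0.02,0.12,0,0,0],[0,-0.03,0.17,0,0,0],[0,-0.03,0.17,0,0,0]],
  ],
)

```text
clock: 5.78
tcp_pos: [0.5725, -0.0488, 0.1042]
eef_rot: [[0.034, 0.829, 0.558], [0.999, -0.028, -0.019], [0.0, 0.558, -0.83]]
wrist_force: [-0.2, -1.0, -0.2]
grip_width: 0.0854
grasp_force: 0.0
```

```bash
python3 - <<'E'
from h import *
import cv2
s=r.read_state();print('tcp in grip',G.T@(np.array(s['tcp_pos'])-GO),s['wrist_force'],s['joint_positions'])
a=cams.grab_frame('wrist');b=cams.grab_frame('side')[135:205,230:350]
cv2.imwrite('pics/m5.png',np.hstack([cv2.resize(a[200:400,150:420],(405,300)),cv2.copyMakeBorder(cv2.resize(b,(390,228),interpolation=cv2.INTER_CUBIC),0,72,0,0,cv2.BORDER_CONSTANT)]))
E
```

```text
tcp in grip [0.005  0.0005 0.0138] [-0.2217 -0.9925 -0.2273] [ 16.0977  -5.5334 -15.7419 131.9909  -1.2624  19.4439  -0.8989]
```

View pics/m5.png

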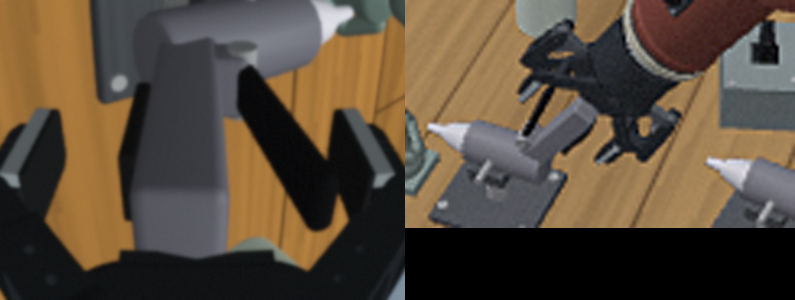

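Emit:
apply_moves(
  plan=[
    [[0,0,0,0,0,0],[0,0,0,0,0,0],[0,0,0,0,0,0],[0,0,0,0,0,0]],
  ],
  hand=0.06,
)

```text
clock: 6.38
tcp_pos: [0.5736, -0.0489, 0.1064]
eef_rot: [[0.034, 0.828, 0.56], [0.999, -0.028, -0.019], [-0.0, 0.561, -0.828]]
wrist_force: [-3.7, -0.3, 7.6]
grip_width: 0.0456
grasp_force: 7.4
```

```bash
python3 - <<'E'
from h import *
s=r.read_state();print('tcp in grip',G.T@(np.array(s['tcp_pos'])-GO),'F grip',G.T@np.array(s['wrist_force']),s['moment'],s['grip_width'],s['grasp_force'])
E
```

```text
tcp in grip [0.0071 0.0005 0.0149] F grip [ 1.211  -0.4572  8.35  ] [ 0.0932  0.3945 -0.0092] 0.04556427693872229 7.41906127135735
```

Emit:
apply_moves(
  plan=[
    [[0,0,0,0,0,0],[0,0,0,0,0,0],[0,0,0,0,0,0],[0,0,0,0,0,0]],
  ],
  hand=-0.15,
)

```text
clock: 6.88
tcp_pos: [0.5717, -0.0489, 0.1051]
eef_rot: [[0.034, 0.829, 0.558], [0.999, -0.028, -0.019], [-0.0, 0.558, -0.83]]
wrist_force: [-20.1, 1.4, 15.4]
grip_width: 0.0406
grasp_force: 57.3
```

```bash
python3 - <<'E'
from h import *
import cv2
s=r.read_state();print('tcp in grip',G.T@(np.array(s['tcp_pos'])-GO),'F grip',G.T@np.array(s['wrist_force']),s['moment'],s['grip_width'],s['grasp_force'])
a=cams.grab_frame('wrist');b=cams.grab_frame('side')[135:205,230:350]
cv2.imwrite('pics/m6.png',np.hstack([cv2.resize(a[200:400,150:420],(405,300)),cv2.copyMakeBorder(cv2.resize(b,(390,228),interpolation=cv2.INTER_CUBIC),0,72,0,0,cv2.BORDER_CONSTANT)]))
E
```

```text
tcp in grip [0.0049 0.0005 0.0149] F grip [-8.0568  0.6803 24.022 ] [0.3052 1.1228 0.0555] 0.04062981476637517 57.288270592689514
```

View pics/m6.png

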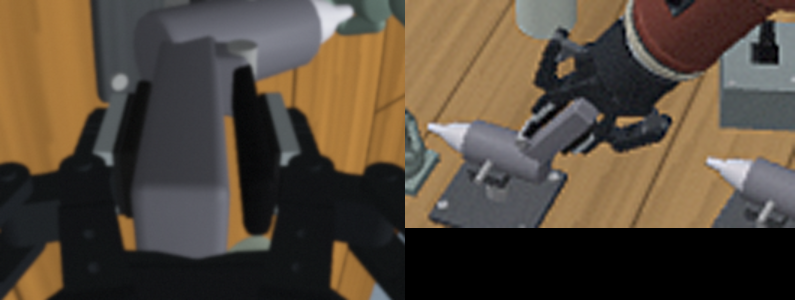

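The trigger is now parallel to the handle. One finger is on it and the other is on the rubber pad, and the opening is 40.6 mm at 57 N. I'll hold it there.

Emit:
apply_moves(
  plan=[
    [[0,0,0,0,0,0],[0,0,0,0,0,0],[0,0,0,0,0,0],[0,0,0,0,0,0],[0,0,0,0,0,0],[0,0,0,0,0,0],[0,0,0,0,0,0],[0,0,0,0,0,0],[0,0,0,0,0,0],[0,0,0,0,0,0],[0,0,0,0,0,0],[0,0,0,0,0,0]],
  ],
)

```text
clock: 8.48
tcp_pos: [0.5717, -0.0489, 0.1051]
eef_rot: [[0.034, 0.829, 0.558], [0.999, -0.028, -0.019], [-0.0, 0.558, -0.83]]
wrist_force: [-19.3, 2.7, 15.9]
grip_width: 0.0404
grasp_force: 57.3
```

Emit:
apply_moves(
  plan=[
    [[0,0,0,0,0,0],[0,0,0,0,0,0],[0,0,0,0,0,0],[0,0,0,0,0,0],[0,0,0,0,0,0],[0,0,0,0,0,0]],
  ],
  hand=1,
)

```text
clock: 9.22
tcp_pos: [0.5727, -0.0489, 0.1049]
eef_rot: [[0.034, 0.829, 0.558], [0.999, -0.028, -0.019], [0.0, 0.559, -0.829]]
wrist_force: [0.1, 0.3, -0.4]
grip_width: 0.0855
grasp_force: 0.0
```

```bash
python3 - <<'E'
from h import *
s=r.read_state();print('tcp in grip',G.T@(np.array(s['tcp_pos'])-GO),'F grip',G.T@np.array(s['wrist_force']))
Tm,Sm=np.array([.6,-.05,.0]),0
# box yaw from corners (top+side)
A=np.array([[.4385,-.2362],[.4698,-.3461],[.3854,-.3681],[.3526,-.2631]]);B=np.array([[.4439,-.2461],[.4707,-.3398],[.3842,-.3651],[.3541,-.2667]])
for Q in(A,B):
    v=(Q[0]+Q[3]-Q[1]-Q[2]);u=Q[0]+Q[1]-Q[2]-Q[3];print('y dir',np.degrees(np.arctan2(v[1],v[0])),'x dir',np.degrees(np.arctan2(u[1],u[0])),Q.mean(0))
E
```

```text
tcp in grip [0.0056 0.0005 0.0142] F grip [-0.1944  0.2689 -0.4044]
y dir 106.60869872179103 x dir 16.02090777686508 [ 0.4116 -0.3034]
y dir 106.49928367926444 x dir 14.593088124477886 [ 0.4132 -0.3044]
```

Emit:
apply_moves(
  plan=[
    [[0,0,-0.2,0,0,0],[0,0,-0.5,0,0,0],[0,0,-0.75,0,0,0],[0,0.1,-0.95,0,0,0],[0,0.2,-1,0,0,0],[0,0.2,-1,0,0,0]],
  ],
)

```text
clock: 9.98
tcp_pos: [0.5343, -0.0476, 0.1996]
eef_rot: [[0.034, 0.828, 0.559], [0.999, -0.028, -0.019], [0.0, 0.56, -0.829]]
wrist_force: [0.3, 0.2, -0.7]
grip_width: 0.0855
grasp_force: 0.0
```

```bash
cat >> h.py <<'E'
k=np.radians(15.5);RK=np.column_stack([[-np.sin(k),np.cos(k),0],[np.cos(k),np.sin(k),0],[0,0,-1]])
KP=np.array([.4125,-.304,0])
E
python3 - <<'E'
from h import *
s=r.read_state();print(s['tcp_pos'],G.T@(np.array(s['tcp_pos'])-GO))
delta(KP+[0,0,.2],RK)
R0=np.array(s['eef_rot']);print(R0.T@[0,0,1])
for n,p,z in(('top',(338,255),.1),('top',(411,300),.1),('top',(341,290),.17),('top',(435,347),.17),('top',(413,285),.08)):print(p,plane(n,p,z))
E
```

```text
[ 0.5343 -0.0476  0.1996] [0.0267 0.0005 0.1142]
t 9.975 d [-2.604 -0.935 -0.637] w [ 0.0938  0.0144 -0.047 ] F [ 0.2566  0.2159 -0.7259] 0.08552367586796594 0.0 q [ 15.0714 -18.2893 -12.8767 129.3941  -6.765   34.5352   4.0768]
[ 0.0001  0.5597 -0.8287]
(338, 255) [ 0.3413 -0.092   0.1   ]
(411, 300) [ 0.2229 -0.2886  0.1   ]
(341, 290) [ 0.2544 -0.0887  0.17  ]
(435, 347) [ 0.1163 -0.3236  0.17  ]
(413, 285) [ 0.2611 -0.3015  0.08  ]
```

Emit:
apply_moves(
  plan=[
    [[0,0.15,-0.4,0,0,0],[-0.1,0.3,-0.8,0.02,0.003,-0.01],[-0.3,0.3,-0.8,0.045,0.007,-0.023],[-0.6,0.3,-0.8,0.07,0.01,-0.035],[-0.8,0.3,-0.8,0.094,0.014,-0.047],[-0.8,0.3,-0.8,0.094,0.014,-0.047],[-0.8,0.3,-0.8,0.094,0.014,-0.047]],
  ],
)

```text
clock: 10.85
tcp_pos: [0.511, -0.1263, 0.2808]
eef_rot: [[-0.266, 0.964, -0.003], [0.964, 0.266, -0.001], [-0.001, -0.003, -1.0]]
wrist_force: [-0.7, -0.2, -0.4]
grip_width: 0.0853
grasp_force: 0.0
```

```bash
python3 - <<'E'
from h import *
delta(KP+[0,0,.2],RK)
E
```

```text
t 10.85 d [-1.45  -1.42   0.814] w [-0.0005  0.0001 -0.0002] F [-0.7341 -0.2366 -0.3623] 0.0853446174717961 0.0 q [13.882   3.2675 -5.1538 93.2886  0.4019 83.6017 24.1367]
```

Emit:
apply_moves(
  plan=[
    [[-0.4,-0.3,0,0,0,0],[-0.7,-0.7,0,0,0,0],[-1,-1,0,0,0,0],[-1,-1,0,0,0,0]],
  ],
)

```text
clock: 11.35
tcp_pos: [0.4388, -0.2525, 0.2836]
eef_rot: [[-0.261, 0.965, 0.001], [0.965, 0.261, -0.004], [-0.004, -0.0, -1.0]]
wrist_force: [0.3, 0.8, -0.1]
grip_width: 0.0853
grasp_force: 0.0
```

Emit:
apply_moves(
  plan=[
    [[-0.25,-0.25,0.3,0,0,0],[-0.45,-0.42,0.6,0,0,0],[-0.45,-0.42,0.8,0,0,0],[-0.45,-0.42,0.8,0,0,0],[-0.45,-0.42,0.8,0,0,0]],
  ],
)

```text
clock: 11.98
tcp_pos: [0.4135, -0.3039, 0.2041]
eef_rot: [[-0.268, 0.963, 0.0], [0.963, 0.268, -0.003], [-0.003, -0.001, -1.0]]
wrist_force: [-0.5, 0.5, 0.5]
grip_width: 0.0854
grasp_force: 0.0
```

```bash
python3 - <<'E'
from h import *
import cv2
delta(KP+[0,0,.1],RK)
m=cams.camera_model('wrist');a=cams.grab_frame('wrist')
K=m['camera_matrix'];T=m['world_from_camera']
def pw(p):
    q=T[:3,:3].T@(np.array(p)-T[:3,3])*[1,-1,-1];rr=np.hypot(q[0],q[1]);return q[:2]/rr*np.arctan2(rr,q[2])*K[0,0]+K[:2,2]
B=np.column_stack([RK[:,1],RK[:,0],[0,0,1]])
print('pred key top corners',[pw(KP+B@[x,y,.094]).round(1).tolist() for x in(-.007,.007) for y in(-.02,.02)])
print('pred box top',[pw(KP+B@[x,y,.06]).round(1).tolist() for x in(-.045,.045) for y in(-.055,.055)])
cv2.imwrite('pics/m7.png',a)
E
```

```text
t 11.975 d [ 0.004 -0.009  1.041] w [-0.0001  0.0005  0.0001] F [-0.4752  0.4769  0.4934] 0.0853743201499375 0.0 q [ 25.9843   2.8298   5.4506 102.683   -0.1335  74.4005  47.0071]
pred key top corners [[272.6, 216.2], [272.3, 174.3], [287.6, 216.2], [287.9, 174.3]]
pred box top [[238.3, 235.9], [234.3, 132.5], [322.0, 235.9], [325.9, 132.4]]
```

View pics/m7.png

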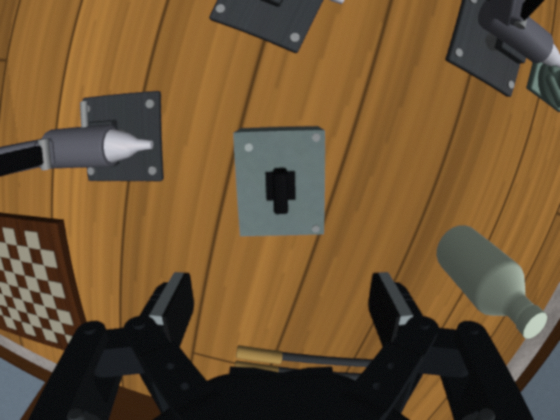

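The box and key appear where predicted: the box top spans (235,131)–(324,236) and the key's grip is at about (280,192), centred between the fingers. I've used all 10 pictures, so from here I'll work from numbers and forces.

Emit:
apply_moves(
  plan=[
    [[0,-0.01,0.4,0,0,0.002],[0,-0.01,0.8,0,0,0.002],[0,-0.01,1,0,0,0.002],[0,-0.01,1,0,0,0.002]],
  ],
)

```text
clock: 12.52
tcp_pos: [0.4114, -0.3044, 0.1025]
eef_rot: [[-0.255, 0.967, -0.003], [0.967, 0.255, -0.001], [-0.001, -0.003, -1.0]]
wrist_force: [-0.2, -0.3, -0.4]
grip_width: 0.0858
grasp_force: 0.0
```

Emit:
apply_moves(
  plan=[
    [[0,0,0.2,0,0,0],[0,0,0.4,0,0,0],[0,0,0.5,0,0,0],[0,0,0.5,0,0,0]],
  ],
)

```text
clock: 13.02
tcp_pos: [0.4118, -0.3053, 0.0534]
eef_rot: [[-0.255, 0.967, -0.002], [0.967, 0.255, -0.002], [-0.002, -0.002, -1.0]]
wrist_force: [-0.5, -0.1, -0.1]
grip_width: 0.0853
grasp_force: 0.0
```

Emit:
apply_moves(
  plan=[
    [[0,0,0.06,0,0,0],[0,0,0.12,0,0,0],[0,0,0.18,0,0,0],[0,0,0.18,0,0,0]],
  ],
)

```text
clock: 13.52
tcp_pos: [0.411, -0.3051, 0.0342]
eef_rot: [[-0.255, 0.967, -0.003], [0.967, 0.255, -0.002], [-0.001, -0.003, -1.0]]
wrist_force: [-0.1, -0.5, -0.6]
grip_width: 0.0857
grasp_force: 0.0
```

Emit:
apply_moves(
  plan=[
    [[0,0,0,0,0,0],[0,0,0,0,0,0],[0,0,0,0,0,0],[0,0,0,0,0,0],[0,0,0,0,0,0],[0,0,0,0,0,0]],
  ],
  hand=-1,
)

```text
clock: 14.28
tcp_pos: [0.4118, -0.3053, 0.035]
eef_rot: [[-0.255, 0.967, -0.001], [0.967, 0.255, -0.002], [-0.002, -0.002, -1.0]]
wrist_force: [2.8, 0.4, 1.1]
grip_width: 0.013
grasp_force: 60.0
```

Gripped at 13 mm, which is the key's thickness. Now I'll pull it straight up.

Emit:
apply_moves(
  plan=[
    [[0,0,-0.1,0,0,0],[0,0,-0.2,0,0,0],[0,0,-0.35,0,0,0],[0,0,-0.5,0,0,0],[0,0,-0.7,0,0,0],[0,0,-1,0,0,0],[0,0,-1,0,0,0]],
  ],
)

```text
clock: 15.15
tcp_pos: [0.4126, -0.3062, 0.1379]
eef_rot: [[-0.254, 0.967, 0.002], [0.967, 0.254, -0.005], [-0.005, 0.001, -1.0]]
wrist_force: [0.0, 0.2, -0.4]
grip_width: 0.013
grasp_force: 59.8
```

Emit:
apply_moves(
  plan=[
    [[0,0,-0.5,0,0,0],[0,0,-1,0,0,0],[0,0,-1,0,0,0],[0,0,-1,0,0,0]],
  ],
)

```text
clock: 15.65
tcp_pos: [0.4112, -0.3047, 0.234]
eef_rot: [[-0.254, 0.967, -0.003], [0.967, 0.254, -0.002], [-0.001, -0.003, -1.0]]
wrist_force: [-0.1, 0.1, -1.8]
grip_width: 0.0132
grasp_force: 59.9
```

```bash
python3 - <<'E'
from h import *
import cv2
st=r.read_state();print(st['tcp_pos'],st['wrist_force'],st['grip_width'],st['grasp_force'])
# tray by colour/brightness in the initial top picture
t=cv2.imread('pics/top0.png');hsv=cv2.cvtColor(t,cv2.COLOR_BGR2HSV)
m=((hsv[...,1]<40)&(hsv[...,2]>90)).astype(np.uint8);m[:180]=0;m[270:]=0;m[:,:170]=0;m[:,255:]=0
c=max(cv2.findContours(m,cv2.RETR_EXTERNAL,cv2.CHAIN_APPROX_SIMPLE)[0],key=cv2.contourArea)
q=cv2.boxPoints(cv2.minAreaRect(c));P=np.array([plane('top',p,.03) for p in q]);print(q,P,P.mean(0))
delta(np.array([*P.mean(0)[:2],.235]),np.array(st['eef_rot']))
# socket: dark key pixels left on the box in the side view (before / now), and key under gripper
s0=cv2.imread('pics/side0.png');s1=cams.grab_frame('side')
for s in(s0,s1):
    g=cv2.cvtColor(s,cv2.COLOR_BGR2GRAY)[135:170,328:354];print((g<40).sum())
E
```

```text
[ 0.4112 -0.3047  0.234 ] [-0.0847  0.1037 -1.7662] 0.013221069015918482 59.85878348350525
[[184. 256.]
 [184. 195.]
 [240. 195.]
 [240. 256.]] [[0.3327 0.341  0.03  ]
 [0.5095 0.347  0.03  ]
 [0.5115 0.1837 0.03  ]
 [0.3344 0.1801 0.03  ]] [0.422 0.263 0.03 ]
t 15.65 d [ 5.462  1.549 -0.021] w [0. 0. 0.] F [-0.0847  0.1037 -1.7662] 0.013221069015918482 59.85878348350525 q [ 25.8944   1.9453   5.6817 100.0977  -0.017   78.0592  46.3114]
70
0
```

Emit:
apply_moves(
  plan=[
    [[0.3,0.2,-0.3,0,0,0],[0.7,0.4,-0.3,0,0,0],[1,0.5,-0.3,0,0,0]],
  ],
)

```text
clock: 16.08
tcp_pos: [0.4345, -0.1932, 0.2631]
eef_rot: [[-0.256, 0.967, -0.004], [0.967, 0.256, -0.001], [-0.0, -0.004, -1.0]]
wrist_force: [0.6, -0.2, -1.1]
grip_width: 0.0132
grasp_force: 59.9
```

Emit:
apply_moves(
  plan=[
    [[0.4,0.2,0,0,0,0],[0.8,0.4,0,0,0,0],[1,0.5,0,0,0,0]],
  ],
)

```text
clock: 16.45
tcp_pos: [0.4571, -0.0833, 0.2626]
eef_rot: [[-0.257, 0.966, -0.005], [0.966, 0.257, -0.002], [-0.0, -0.005, -1.0]]
wrist_force: [-0.2, -0.1, 0.5]
grip_width: 0.0128
grasp_force: 59.9
```

Emit:
apply_moves(
  plan=[
    [[0.4,0.15,0,0,0,0],[0.8,0.25,0,0,0,0],[1,0.3,0,0,0,0]],
  ],
)

```text
clock: 16.82
tcp_pos: [0.4601, 0.0207, 0.2623]
eef_rot: [[-0.257, 0.966, -0.005], [0.966, 0.257, -0.002], [-0.001, -0.005, -1.0]]
wrist_force: [-0.3, 0.2, 0.1]
grip_width: 0.0129
grasp_force: 59.9
```

Emit:
apply_moves(
  plan=[
    [[0.4,0.1,0,0,0,0],[0.8,0.15,0,0,0,0],[1,0.2,0,0,0,0]],
  ],
)

```text
clock: 17.2
tcp_pos: [0.4537, 0.1222, 0.2622]
eef_rot: [[-0.257, 0.966, -0.005], [0.966, 0.257, -0.003], [-0.001, -0.005, -1.0]]
wrist_force: [0.5, -1.2, -1.2]
grip_width: 0.0132
grasp_force: 59.9
```

Emit:
apply_moves(
  plan=[
    [[0.4,0,0,0,0,0],[0.8,0.05,0,0,0,0],[1,0.05,0,0,0,0],[1,0.05,0,0,0,0]],
  ],
)

```text
clock: 17.7
tcp_pos: [0.4333, 0.2192, 0.2622]
eef_rot: [[-0.257, 0.966, -0.004], [0.966, 0.257, -0.003], [-0.002, -0.005, -1.0]]
wrist_force: [1.0, -0.4, -1.6]
grip_width: 0.0125
grasp_force: 59.9
```

```bash
python3 - <<'E'
from h import *
st=r.read_state();print(st['tcp_pos'],st['grip_width'])
delta([.422,.263,.019],np.array(st['eef_rot']))
E
```

```text
[0.4333 0.2192 0.2622] 0.012453358021534565
t 17.7 d [0.456 0.016 2.431] w [0. 0. 0.] F [ 0.9568 -0.4283 -1.577 ] 0.012453358021534565 59.85797882080078 q [ -3.8301  -0.1318 -27.9022  98.9131  -0.0598  81.5081 -16.8061]
```

Emit:
apply_moves(
  plan=[
    [[0.3,0.02,0.3,0,0,0],[0.45,0.02,0.7,0,0,0],[0.45,0.02,1,0,0,0],[0.45,0.02,1,0,0,0]],
  ],
)

```text
clock: 18.2
tcp_pos: [0.4235, 0.2596, 0.1609]
eef_rot: [[-0.253, 0.967, -0.007], [0.967, 0.253, -0.005], [-0.003, -0.008, -1.0]]
wrist_force: [-0.5, -0.4, 0.6]
grip_width: 0.0127
grasp_force: 59.9
```

Emit:
apply_moves(
  plan=[
    [[0,0,0.4,0,0,0],[0,0,0.8,0,0,0],[0,0,1,0,0,0],[0,0,1,0,0,0]],
  ],
)

```text
clock: 18.7
tcp_pos: [0.4246, 0.2606, 0.0633]
eef_rot: [[-0.253, 0.967, -0.003], [0.967, 0.253, -0.003], [-0.002, -0.004, -1.0]]
wrist_force: [-0.1, -0.8, 0.2]
grip_width: 0.013
grasp_force: 59.9
```

Emit:
apply_moves(
  plan=[
    [[0,0,0.15,0,0,0],[0,0,0.3,0,0,0],[0,0,0.4,0,0,0],[0,0,0.45,0,0,0],[0,0,0.45,0,0,0]],
  ],
)

```text
clock: 19.32
tcp_pos: [0.4242, 0.2616, 0.0182]
eef_rot: [[-0.255, 0.967, -0.003], [0.967, 0.255, -0.002], [-0.002, -0.003, -1.0]]
wrist_force: [0.5, -0.1, -0.6]
grip_width: 0.0132
grasp_force: 59.9
```

Emit:
apply_moves(
  plan=[
    [[0,0,0.04,0,0,0],[0,0,0.04,0,0,0]],
  ],
)

```text
clock: 19.58
tcp_pos: [0.4244, 0.2616, 0.0145]
eef_rot: [[-0.255, 0.967, -0.002], [0.967, 0.255, -0.002], [-0.002, -0.003, -1.0]]
wrist_force: [-0.5, 0.0, -0.5]
grip_width: 0.0127
grasp_force: 59.9
```

Emit:
apply_moves(
  plan=[
    [[0,0,0,0,0,0],[0,0,0,0,0,0],[0,0,0,0,0,0],[0,0,0,0,0,0],[0,0,0,0,0,0]],
  ],
  hand=1,
)

```text
clock: 20.2
tcp_pos: [0.4244, 0.2617, 0.0146]
eef_rot: [[-0.255, 0.967, -0.002], [0.967, 0.255, -0.002], [-0.002, -0.002, -1.0]]
wrist_force: [0.1, 0.8, 0.4]
grip_width: 0.0855
grasp_force: 0.0
```

Emit:
apply_moves(
  plan=[
    [[0,0,-0.2,0,0,0],[0,0,-0.5,0,0,0],[0,0,-1,0,0,0],[0,0,-1,0,0,0]],
  ],
)

```text
clock: 20.7
tcp_pos: [0.4267, 0.2634, 0.1182]
eef_rot: [[-0.255, 0.967, 0.004], [0.967, 0.255, 0.001], [-0.0, 0.004, -1.0]]
wrist_force: [0.2, -0.3, -0.3]
grip_width: 0.085
grasp_force: 0.0
```

Emit:
apply_moves(
  plan=[
    [[0,0,-0.5,0,0,0],[0,0,-1,0,0,0],[0,0,-1,0,0,0],[0,0,-1,0,0,0]],
  ],
)

```text
clock: 21.2
tcp_pos: [0.4245, 0.2618, 0.2135]
eef_rot: [[-0.254, 0.967, -0.003], [0.967, 0.254, -0.003], [-0.002, -0.003, -1.0]]
wrist_force: [0.4, 0.1, -0.6]
grip_width: 0.0852
grasp_force: 0.0
```

```bash
python3 - <<'E'
from h import *
import cv2
st=r.read_state();print(st['clock'],st['tcp_pos'],st['wrist_force'])
m=cams.camera_model('wrist');K=m['camera_matrix'];T=m['world_from_camera'];a=cams.grab_frame('wrist')
g=cv2.cvtColor(a,cv2.COLOR_BGR2GRAY)
def pw(p):
    q=T[:3,:3].T@(np.array(p)-T[:3,3])*[1,-1,-1];rr=np.hypot(q[0],q[1]);return q[:2]/rr*np.arctan2(rr,q[2])*K[0,0]+K[:2,2]
q=np.array([pw([.422+x,.263+y,.005]) for x,y in((-.08,-.07),(.08,-.07),(.08,.07),(-.08,.07))]);print(q)
mk=np.zeros_like(g);cv2.fillConvexPoly(mk,q.astype(np.int32),1)
d=((g<50)&(mk>0)).astype(np.uint8);n,_,s,c=cv2.connectedComponentsWithStats(d);print(s[1:][s[1:,4]>15],c[1:][s[1:,4]>15])
# side view change check: carving, bottle, hammer, stone, duster
s0=cv2.imread('pics/side0.png').astype(int);s1=cams.grab_frame('side').astype(int)
df=(abs(s0-s1).max(2)>40)
for nm,(x0,y0,x1,y1) in dict(carving=(210,150,240,195),bottle=(258,92,288,150),stone=(158,268,222,298),hammer=(138,305,232,410),duster=(232,155,295,212),box=(322,130,358,178),tray=(238,255,320,330)).items():print(nm,df[y0:y1,x0:x1].sum())
E
```

```text
21.2 [0.4245 0.2618 0.2135] [ 0.3673  0.0576 -0.6101]
[[204.8288 208.6389]
 [325.8138 238.3981]
 [359.3848 133.6647]
 [228.6209  98.7143]]
[[316 157  31  33 843]] [[332.0214 172.4128]]
carving 0
bottle 1710
stone 0
hammer 0
duster 2144
box 154
tray 188
```

```bash
python3 - <<'E'
from h import *
import cv2
t0=cv2.imread('pics/top0.png').astype(int);t1=cams.grab_frame('top');cv2.imwrite('pics/top1.png',t1);t1=t1.astype(int)
df=abs(t0-t1).max(2)>40
for nm,(x0,y0,x1,y1) in dict(carving=(305,95,340,138),bottle=(398,112,446,158),stone=(176,115,212,175),hammer=(88,148,185,195),duster=(300,125,345,192),box=(380,208,436,254),tray=(182,190,245,262)).items():print(nm,df[y0:y1,x0:x1].sum(),df[y0:y1,x0:x1].size)
E
```

```text
carving 0 1505
bottle 0 2208
stone 1 2160
hammer 1215 4559
duster 0 3015
box 126 2576
tray 2138 4536
```

```bash
python3 -c "
from workcell import order
print(order.finish_job())"
```

```text
the job is handed in; nothing more can be done
None
```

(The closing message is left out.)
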